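Clamp a sample bottle in the cam-lever holding fixture

ROBOT

A 6-joint arm with a two-finger parallel gripper is mounted at the origin on the work surface. World frame = base frame: x ahead of the robot, y to its left, z up, the work surface at z = 0. Lengths are in m, angles in rad, forces in N, time in s.
With the tool pointing down it reaches from about 0.2 to 0.875 m from the base axis. Payload 3.4 kg.
Tool frame: the origin (TCP) lies at the very end of the fingers, on their centre line; the grasp point (between the pads) lies 19 mm behind it; z points along the fingers, y is the direction in which the jaws open and shut (so a half turn about z gives the same grasp; the last joint's range is limited). The gripper opens to 94 mm and grips with 3 to 60 N. Pads are 16 mm wide; open, the fingers measure 119 mm over their backs; the gripper's body (75 mm by 177 mm) begins 78 mm behind the grasp point.
Start: joints at [-1.31, 0.276, 1.505, -0, 1.361, -0.121], TCP at [0.214, -0.534, 0.205] pointing down, gripper open.
Joint ranges: [-2.89, 2.89], [-0.75, 2.08], [0.22, 2.7], [-1.18, 4.32], [0.11, 2.71], [-2.7, 2.7]. Speed limits (rad/s): [2.57, 2.57, 3.14, 3.14, 3.14, 3.14].

INTERFACE

Orientations are given as a unit quaternion [w, x, y, z].
In Python, from bench import get_obs, grab_frame, close_job gives the robot as it stands.
- The arm moves only by the tool drive_tool, never from a script. Its argument "rows" is a list of rows, each a list of 4 numbers: the shift along the world's x, y, z in cm, then the turn about the world's z in degrees. A call has 1 to 12 rows; each row is the pose to reach, as a shift and turn from the pose commanded when the call began; what a row does not reach only later rows make up. A row lasts 1/10 s, in which the tool goes at most 50 mm and 8.59 degrees, less where a joint would pass 70% of its speed; a pose out of reach is approached as far as the arm can. A call with a gripper value outside its range is refused whole. "fingers" is the finger opening in cm, from 0 to 9.4, set as the call begins (left out, the last holds). The fingers move at their own pace and stop on an object; "grip_force" is the grip in N (left out, the last holds). Time passes only in rows, so rows that repeat a pose let the fingers close. It gives the time, the measured TCP pose, the force and the opening at its end, in the units of the state.
- get_obs(): the state, without advancing time (a new reading comes with each control period).
- grab_frame(name): name is "side" or "top"; returns a dict with "image" (420x560x3 uint8, red, green, blue), "z_map" (420x560 float32, m along the optical axis (not along the pixel's ray), 0 where there is no reading), "intrinsics" (3x3 intrinsics, pixels), "k1" (the pictures are not rectified: a ray, as slopes to the right and down, at radius r is drawn at 1 + k1 r^2 times it, then the intrinsics apply), "position" and "orientation" of the camera in the world. Camera axes: x right, y down, z forward; pixel columns grow to the right and rows downward; lengths in m; the calibration is good to about 2 mm. A picture is of the moment at which its call begins.
- close_job(): hands the job in, once; it reports no verdict.
The state is a dict: "clock": time; "joint_positions": joint angles; "joint_velocities": joint speeds; "tau": joint torques, N m; "position": TCP position; "ee_rot": TCP orientation; "wrist_force": force on the tool from outside, world axes, zero at the start; "moment": the same for the moment, N m; "finger_gap": opening from 0.0 (shut) to 1.0 (fully open).
Only numpy, scipy, OpenCV 4.12 (cv2) and the standard library are available. Lean on these libraries where they do the work, as an engineer would, in place of code of your own. Each camera call takes 0.05 s, during which the arm holds its last target. There are 200 camera calls.

TASK

Stand the middle-sized amber bottle upright in the holding fixture, slide it gently back into the V until it touches both faces, and let go. Then push the cam lever round clockwise with shut fingers, past its dead centre where it snaps over, and press it firmly home against its stop with about 12 N (the lever must never get more than 18 N), and leave the bottle clamped. Leave the other two bottles standing where they are.

Things in the scene. Friction and masses are not known exactly. Their poses are not given: they have to be found in the camera images.
- bottle: The bottle to clamp: amber glass, white screw cap, 46 mm diameter and 85 mm tall with cap (cap 38 mm diameter, top 20 mm; straight glass body up to 57 mm, shoulder between). About 0.11 kg. The middle-sized of three amber bottles, standing upright on the bench. Origin: centre of its underside, z up.
- slim_bottle: Another amber bottle with white cap, 34 mm diameter, 100 mm tall: leave it. Origin: centre of its underside.
- wide_jar: A wide amber jar with white cap, 64 mm diameter, 66 mm tall: leave it. Origin: centre of its underside.
- nest: Holding fixture, bolted to the bench: aluminium plate 110 mm (its x) by 190 mm (its y, from -130 to +60 mm) and 12 mm thick, origin on its underside below the place where the bottle stands when home. On the plate: at +y a 90-degree V-block (top 48 mm above the bench) open towards -y, at -y a jaw on a slide that moves along +y, and behind the jaw the cam lever. Its z is up.
- nest_home (a point): Point on top of the plate, 12 mm above the bench, where the centre of the bottle's underside is when the bottle touches both V faces. Axes as the fixture's. With the lever open there are 8 mm between the jaw and a bottle that is home, so set the bottle down about 4 mm towards the jaw (-y of the fixture) and slide it along +y until it touches. Keep it light on the plate meanwhile.
- jaw: Steel jaw with a rubber face, 30 mm wide, top 46 mm above the bench. Origin: as the fixture's with the lever open; it moves up to 12 mm along the fixture's +y as the lever turns, and its spring then holds the bottle in the V with about 17 N.
- lever (a joint): Angle of the cam lever, rad: 0 open, growing clockwise seen from above, 2.05 on its rigid stop (home). The lever springs back before its dead centre at about 1.0 and snaps on past it; friction then leaves it about 0.1 to 0.15 rad short of the stop (it may touch nothing there), so it has to be pressed home; where let go on the stop it stays. Starts near 0 to 0.1.
- lever_pivot (a point): Point on the lever's vertical axis, 45 mm above the bench, 90 mm from the bottle's home along the fixture's -y. Axes as the fixture's. At joint value q the knob lies from here in the direction 0.087 rad - q about vertical, measured from the fixture's +x.
- lever_knob (a point): Top centre of the lever's black upright knob, 80 mm above the bench: a cylinder 22 mm in diameter, 32 to 80 mm above the bench, 100 mm from the axis, on a flat steel bar 14 mm wide with its top 41 mm above the bench. Pushing it along its circle takes up to about 10 N before dead centre. A pinch counts as force on the lever. Readings may be a few mm off: feel for the stop.

How it is judged:
By the outcome, as a careful person would: the job done as asked, in the order asked, and still so for the second after the job is handed in, with the robot touching nothing.
It also fails if it takes over 72 s, if anything falls off the work surface, if the arm or the gripper's body presses on something with over 40 N, if the wrist force passes 120 N, or if a joint passes its speed limit or range.

## Working session

There is one attempt and no reset: what is moved stays moved. The work goes in short steps, Python scripts to look and compute and a tool call to move; the robot and the scene stay as the last step left them, time stands still between calls to the robot, and variables do not carry over. Pictures are saved under pics/ and viewed, about 8 in all and at most 12, crops included, and the job is handed in when it is done.

Besides the shell and the picture viewer there is one more tool, called after "Request:" in YAML: its name, and indented under it one key for each argument. drive_tool: Moves the arm, as the interface text tells. Its arguments: {"type":"object","properties":{"rows":{"type":"array","items":{"type":"array","items":{"type":"number"}}},"fingers":{"type":"number"},"grip_force":{"type":"number"}},"required":["rows"]}

```bash
ls; mkdir -p pics; cat > h.py <<'E'
import numpy as np, cv2
from scipy.spatial.transform import Rotation as R
from bench import get_obs, grab_frame
def rot(f):
    w,x,y,z=f["orientation"]; return R.from_quat([x,y,z,w]).as_matrix()
def rays(f,uv):
    K=np.array(f["intrinsics"]);k1=f["k1"]
    d=(np.atleast_2d(uv).astype(float)-K[:2,2])/[K[0,0],K[1,1]]
    s=d.copy()
    for _ in range(10): s=d/(1+k1*(s**2).sum(1,keepdims=True))
    return np.c_[s,np.ones(len(s))]
def onplane(f,uv,z):
    r=rays(f,uv)@rot(f).T; p=np.array(f["position"]); return p+r*((z-p[2])/r[:,2])[:,None]
def cloud(f):
    h,w=f["z_map"].shape; u,v=np.meshgrid(np.arange(w),np.arange(h))
    r=rays(f,np.c_[u.ravel(),v.ravel()])*f["z_map"].reshape(-1,1)
    return (r@rot(f).T+np.array(f["position"])).reshape(h,w,3)
def save(f,n): cv2.imwrite("pics/"+n,cv2.cvtColor(f["image"],cv2.COLOR_RGB2BGR))
E
python3 - <<'E'
from h import *
import pickle
o=get_obs();print(o)
for n in("top","side"):
    f=grab_frame(n);save(f,n+"0.png");pickle.dump(f,open(n+"0.pkl","wb"));print(n,f["position"],f["orientation"],f["intrinsics"],f["k1"])
E
```

```text
pics
{'clock': 0.0, 'joint_positions': array([-1.31000469e+00,  2.76594740e-01,  1.50608784e+00, -4.07052106e-05,
        1.36067776e+00, -1.20963935e-01]), 'joint_velocities': array([ 0.00053462, -0.00046948,  0.00062179, -0.00136242, -0.00137139,
        0.00152485]), 'tau': array([-2.13197440e-03, -4.04589236e+01, -2.37228370e+01,  7.00484728e-02,
        3.42168496e-02, -1.28270499e-04]), 'position': array([ 0.21407458, -0.5330767 ,  0.20462293]), 'ee_rot': array([-8.80292454e-04,  9.81836886e-01,  1.89724925e-01, -8.15950611e-05]), 'wrist_force': array([-0.28499256,  0.91920402,  0.50602378]), 'moment': array([-0.00715221,  0.003879  , -0.03002447]), 'finger_gap': 0.9977279456147724}
top [ 0.38222202 -0.11657303  0.99910276] [ 0.0720337  -0.68188041  0.72381835 -0.07705357] [[430.94125344   0.         271.62373391]
 [  0.         430.94125344 205.63168078]
 [  0.           0.           1.        ]] -0.05285755524321747
side [ 0.3710316  -0.742745    0.67408791] [-0.39720398  0.9034505  -0.14906294  0.06153397] [[419.15853789   0.         277.35753678]
 [  0.         419.15853789 212.14959833]
 [  0.           0.           1.        ]] -0.07511182460070526
```

View pics/top0.png

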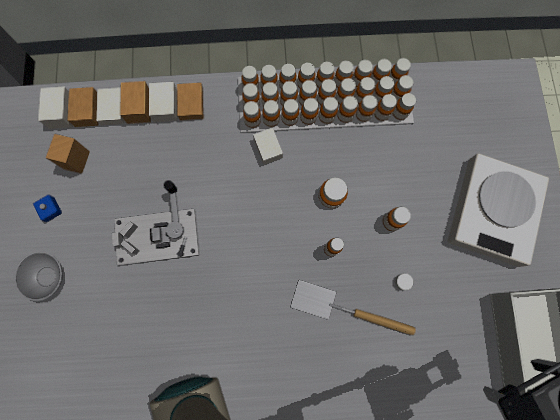

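View pics/side0.png

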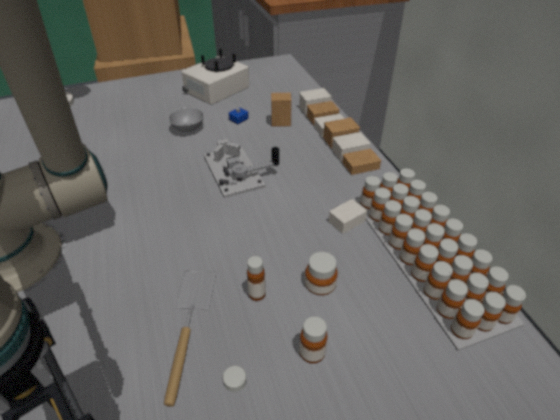

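Top view: the wide jar is at (334,190), the middle bottle at (399,216) and the slim one at (335,246). The plate is around (156,237), with the V at its left end and the knob at (170,187). The side view agrees: middle bottle (314,340), knob (275,156).

```bash
python3 - <<'E'
from h import *
import pickle
T=pickle.load(open("top0.pkl","rb"));S=pickle.load(open("side0.pkl","rb"))
CT,CS=cloud(T),cloud(S)
def comp(mask,uv):
    n,l,st,c=cv2.connectedComponentsWithStats(mask.astype(np.uint8))
    ys,xs=np.nonzero(l); i=np.argmin((xs-uv[0])**2+(ys-uv[1])**2); return l==l[ys[i],xs[i]]
# caps: points near top height by depth
for nm,h,ut,us in(("mid",.085,(400,214),(314,328)),("slim",.100,(337,243),(255,263)),("jar",.066,(335,186),(322,262))):
    for F,C,uv in((T,CT,ut),(S,CS,us)):
        hsv=cv2.cvtColor(F["image"],cv2.COLOR_RGB2HSV)
        m=(hsv[...,1]<60)&(hsv[...,2]>120)&(abs(C[...,2]-h)<.006)
        m=comp(m,uv);v,u=np.nonzero(m)
        c,_r=cv2.minEnclosingCircle(np.c_[u,v].astype(np.float32))
        P=onplane(F,np.c_[u,v],h);c2,r2=cv2.minEnclosingCircle(P[:,:2].astype(np.float32))
        print(nm,len(u),P.mean(0).round(4),np.round(c2,4),"r",round(r2,4),"zmed",np.median(C[m][:,2]).round(4))
# knob
for F,C,uv in((T,CT,(170,185)),(S,CS,(275,150))):
    g=F["image"].max(2); m=(g<60)&(C[...,2]>.07)&(C[...,2]<.09); m=comp(m,uv);v,u=np.nonzero(m)
    P=onplane(F,np.c_[u,v],.08);c2,r2=cv2.minEnclosingCircle(P[:,:2].astype(np.float32)); print("knob",len(u),P.mean(0).round(4),np.round(c2,4),r2,np.median(C[m][:,2]))
# plate
for F,C,uv,n in((T,CT,(156,245),"t"),(S,CS,(235,180),"s")):
    zz=C[...,2]; m=(zz>.007)&(zz<.06)
    m=comp(m,uv)
    v,u=np.nonzero(m&(zz<.017)); P=C[v,u]
    b=cv2.minAreaRect(P[:,:2].astype(np.float32));print("plate",len(u),b, cv2.boxPoints(b).round(4).tolist())
c=cv2.resize(T["image"][170:280,95:215],None,fx=5,fy=5,interpolation=cv2.INTER_CUBIC)
d=cv2.resize(S["image"][130:205,195:295],None,fx=5,fy=5,interpolation=cv2.INTER_CUBIC)
cv2.imwrite("pics/crop.png",np.vstack([c[...,::-1]]));cv2.imwrite("pics/crops.png",d[...,::-1])
E
```

```text
mid 210 [ 0.5414 -0.4096  0.085 ] [ 0.5414 -0.4096] r 0.018 zmed 0.0845
mid 391 [ 0.5415 -0.4115  0.085 ] [ 0.5424 -0.4115] r 0.0201 zmed 0.0856
slim 123 [ 0.4854 -0.2608  0.1   ] [ 0.4851 -0.2609] r 0.0132 zmed 0.0999
slim 153 [ 0.4853 -0.2629  0.1   ] [ 0.4846 -0.2635] r 0.0158 zmed 0.0999
jar 393 [ 0.6133 -0.274   0.066 ] [ 0.6132 -0.2738] r 0.0255 zmed 0.0658
jar 467 [ 0.6132 -0.2761  0.066 ] [ 0.613  -0.2762] r 0.0275 zmed 0.066
knob 74 [0.6387 0.0964 0.08  ] [0.6385 0.0968] 0.011153646744787693 0.07964569082579603
knob 46 [0.6389 0.0882 0.08  ] [0.6384 0.089 ] 0.01580020785331726 0.07902267064533003
plate 2645 ((0.5374420881271362, 0.14344504475593567), (0.1114361509680748, 0.19107770919799805), 4.233227252960205) [[0.4747999906539917, 0.2345999926328659], [0.48890000581741333, 0.04410000145435333], [0.6000999808311462, 0.052299998700618744], [0.5860000252723694, 0.24279999732971191]]
plate 1174 ((0.538378119468689, 0.14094892144203186), (0.11097181588411331, 0.19314219057559967), 4.196770668029785) [[0.47600001096725464, 0.23319999873638153], [0.4900999963283539, 0.0406000018119812], [0.6007999777793884, 0.048700001090765], [0.5866000056266785, 0.24130000174045563]]
```

View pics/crop.png

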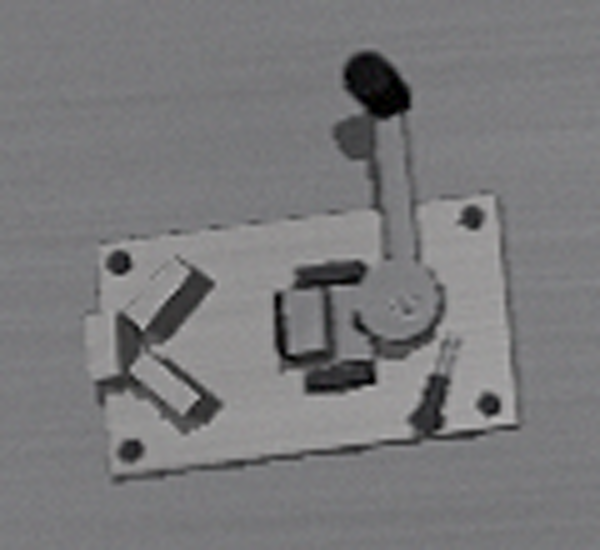

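View pics/crops.png

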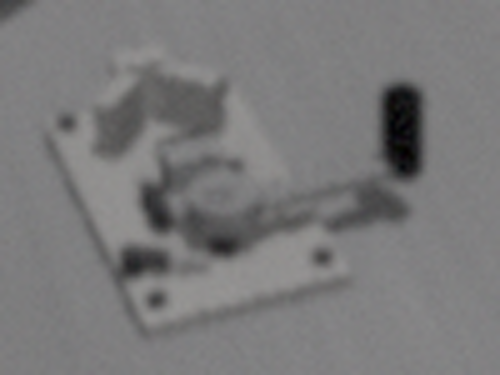

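Top crop: the V is at the left, the jaw at about (300,325), the pivot at (400,300) and the knob top at (365,70). The side crop agrees on the layout. The measurements match the given sizes: plate 111×191 mm, and cap and knob heights correct. The top camera reads about 2 mm more in y than the side camera, so I average the two:

| Point | Position (m) |
|---|---|
| Bottle | (.5415, -.4106) |
| Fixture yaw | 4.2° |
| Home | (.5353, .177) |
| Pivot | (.542, .087) |

I'll grip along the fixture's y so the bottle can settle in x.

Request:
drive_tool:
  rows:
    - [4,1.5,0,-2]
    - [8,3,0,-4]
    - [12,4.5,0,-6]
    - [16,6,0,-9]
    - [20,7.5,0,-12]
    - [24,9,0,-14]
    - [28,10.5,0,-16]
    - [31,11.7,-2,-17.8]
    - [32.7,12.25,-4,-17.8]
    - [32.7,12.25,-6,-17.8]
    - [32.7,12.25,-6,-17.8]
    - [32.7,12.25,-6,-17.8]
  fingers: 7
  grip_force: 12

```text
clock: 1.3
position: [0.5409, -0.411, 0.1451]
ee_rot: [-0.0, 0.999, 0.036, -0.001]
wrist_force: [-0.1, -0.9, 0.0]
finger_gap: 0.747
```

Request:
drive_tool:
  rows:
    - [0.05,0,-2.5,0]
    - [0.05,0,-5,0]
    - [0.05,0,-7.5,0]
    - [0.05,0,-9.4,0]
    - [0.05,0,-10.4,0]
    - [0.05,0,-10.4,0]
    - [0.05,0,-10.4,0]

```text
clock: 2.0
position: [0.5423, -0.4121, 0.0429]
ee_rot: [0.001, 0.999, 0.035, 0.001]
wrist_force: [-0.2, 0.5, 0.1]
finger_gap: 0.745
```

Request:
drive_tool:
  rows:
    - [0,0,0,0]
    - [0,0,0,0]
    - [0,0,0,0]
    - [0,0,0,0]
    - [0,0,0,0]
    - [0,0,0,0]
    - [0,0,0,0]
    - [0,0,0,0]
  fingers: 3.5
  grip_force: 12

```text
clock: 2.8
position: [0.542, -0.4113, 0.0422]
ee_rot: [0.0, 0.999, 0.036, 0.0]
wrist_force: [-0.6, 0.5, 5.6]
finger_gap: 0.483
```

Request:
drive_tool:
  rows:
    - [0,0,1,0]
    - [0,0,3,0]
    - [0,0,6,0]
    - [0,0,9,0]
    - [0,0,12,0]
    - [0,0,12,0]
    - [0,0,12,0]

```text
clock: 3.5
position: [0.5415, -0.4111, 0.1613]
ee_rot: [0.0, 0.999, 0.036, -0.0]
wrist_force: [-1.1, -0.2, -1.2]
finger_gap: 0.486
```

```bash
python3 - <<'E'
from h import *
f=grab_frame("side");save(f,"lift.png");o=get_obs();print(o["position"],o["wrist_force"],o["moment"],o["ee_rot"])
cv2.imwrite("pics/liftc.png",cv2.resize(f["image"][180:360,220:400],None,fx=3,fy=3)[...,::-1])
E
```

```text
[ 0.54091952 -0.41046466  0.1599453 ] [ 0.14829947  0.61974362 -1.75612798] [0.00454601 0.04740183 0.03252671] [-8.74684626e-04  9.99367632e-01  3.55331455e-02 -9.83395739e-04]
```

View pics/liftc.png

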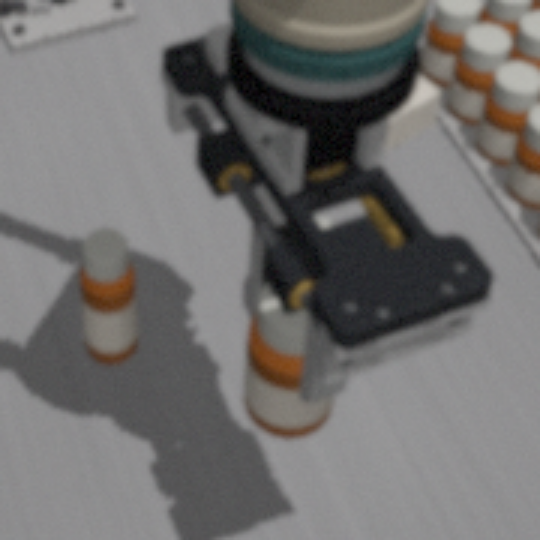

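The bottle hangs upright in the fingers at crop (290,370), and the opening matches 46 mm. I'll carry it over to the fixture.

Request:
drive_tool:
  rows:
    - [0,1,2,0]
    - [0,4,3,0]
    - [0,8,3,0]
    - [0,12.5,3,0]
    - [0,17,3,0]
    - [0,21.5,3,0]
    - [0,26,3,0]
    - [0,30.5,3,0]
    - [0,35,3,0]
    - [-0.2,39.5,3,0]
    - [-0.3,43,3,0]
    - [-0.4,46,3,0.2]

```text
clock: 4.75
position: [0.5359, 0.051, 0.1892]
ee_rot: [-0.0, 0.999, 0.038, -0.002]
wrist_force: [0.9, -0.0, -1.4]
finger_gap: 0.49
```

Request:
drive_tool:
  rows:
    - [-0.1,4,0,0]
    - [-0.15,8,0,0]
    - [-0.15,11,0,0]
    - [-0.15,12.4,0,0]
    - [-0.15,12.4,-2,0]
    - [-0.15,12.4,-4,0]
    - [-0.15,12.4,-4,0]
    - [-0.15,12.4,-4,0]
    - [-0.15,12.4,-4,0]

```text
clock: 5.65
position: [0.5369, 0.1724, 0.1521]
ee_rot: [0.0, 0.999, 0.037, 0.0]
wrist_force: [0.1, -0.4, -1.0]
finger_gap: 0.484
```

```bash
python3 - <<'E'
from h import *
o=get_obs();print(o["position"],o["wrist_force"],o["ee_rot"],o["finger_gap"])
f=grab_frame("side");save(f,"near.png");g=grab_frame("top")
cv2.imwrite("pics/nearc.png",np.hstack([cv2.resize(f["image"][70:220,170:310],(400,428)),cv2.resize(g["image"][165:285,95:215],(400,400)) if 0 else cv2.resize(g["image"][160:288,95:215],(400,428))])[...,::-1])
E
```

```text
[0.5368635  0.17242204 0.15206514] [ 0.10469552 -0.43623345 -0.98420434] [9.04871547e-05 9.99315988e-01 3.69772999e-02 4.77054224e-04] 0.4836766646157476
```

View pics/nearc.png

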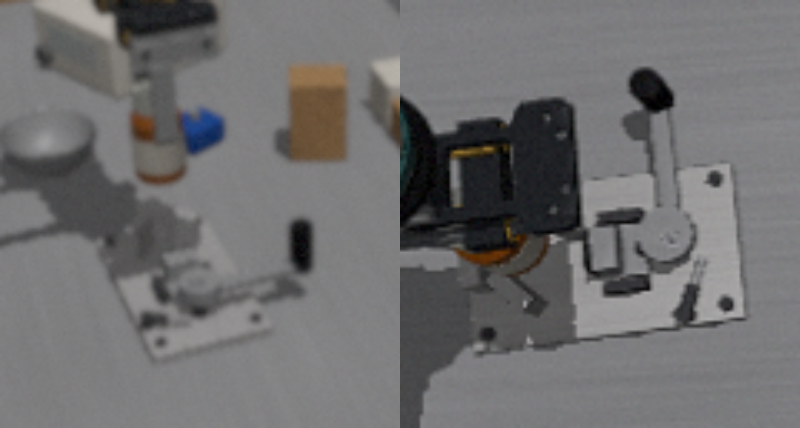

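Both views show the bottle above the V, with the jaw clear and the lever still open. Lowering now.

Request:
drive_tool:
  rows:
    - [-0.05,0,-2,0]
    - [-0.05,0,-4,0]
    - [-0.05,0,-6,0]
    - [-0.05,0,-7.5,0]
    - [-0.05,0,-8.5,0]
    - [-0.05,0,-9,0]
    - [-0.05,0,-9.2,0]
    - [-0.05,0,-9.2,0]
    - [-0.05,0,-9.2,0]

```text
clock: 6.65
position: [0.5364, 0.173, 0.0602]
ee_rot: [-0.0, 0.999, 0.037, 0.001]
wrist_force: [1.2, -0.8, -1.4]
finger_gap: 0.487
```

Request:
drive_tool:
  rows:
    - [0,0,-0.1,0]
    - [0,0,-0.2,0]
    - [0,0,-0.3,0]
    - [0,0,-0.3,0]
    - [0,0,-0.3,0]

```text
clock: 7.15
position: [0.5357, 0.1729, 0.0564]
ee_rot: [0.0, 0.999, 0.037, -0.0]
wrist_force: [-0.7, -0.3, -1.8]
finger_gap: 0.488
```

Request:
drive_tool:
  rows:
    - [0,0,-0.1,0]
    - [0,0,-0.2,0]
    - [0,0,-0.2,0]
    - [0,0,-0.2,0]

```text
clock: 7.55
position: [0.5357, 0.1729, 0.0544]
ee_rot: [0.0, 0.999, 0.037, -0.0]
wrist_force: [0.5, 0.1, -1.7]
finger_gap: 0.482
```

Request:
drive_tool:
  rows:
    - [0,0,-0.1,0]
    - [0,0,-0.1,0]
    - [0,0,-0.1,0]

```text
clock: 7.85
position: [0.5359, 0.1729, 0.0541]
ee_rot: [-0.0, 0.999, 0.037, 0.0]
wrist_force: [-2.0, 0.9, 4.1]
finger_gap: 0.485
```

Touched the plate. I'll ease off and slide along +y in small steps.

Request:
drive_tool:
  rows:
    - [0,0,0.08,0]
    - [0,0.1,0.08,0]
    - [-0.01,0.2,0.08,0]
    - [-0.01,0.2,0.08,0]
    - [-0.01,0.2,0.08,0]

```text
clock: 8.35
position: [0.5357, 0.1749, 0.0542]
ee_rot: [0.0, 0.999, 0.037, 0.0]
wrist_force: [0.7, -0.1, -0.0]
finger_gap: 0.486
```

Request:
drive_tool:
  rows:
    - [0,0.05,0,0]
    - [-0.01,0.1,0,0]
    - [-0.01,0.1,0,0]
    - [-0.01,0.1,0,0]

```text
clock: 8.75
position: [0.5355, 0.176, 0.0542]
ee_rot: [-0.0, 0.999, 0.037, -0.0]
wrist_force: [0.5, 0.2, -0.8]
finger_gap: 0.487
```

Request:
drive_tool:
  rows:
    - [0,0.05,0,0]
    - [0,0.05,0,0]
    - [0,0.05,0,0]

```text
clock: 9.05
position: [0.5355, 0.1763, 0.0542]
ee_rot: [0.0, 0.999, 0.037, -0.0]
wrist_force: [0.5, 0.0, -0.8]
finger_gap: 0.483
```

Request:
drive_tool:
  rows:
    - [0,0.05,0,0]
    - [0,0.05,0,0]
    - [0,0.05,0,0]

```text
clock: 9.35
position: [0.5357, 0.1767, 0.0543]
ee_rot: [0.0, 0.999, 0.037, 0.0]
wrist_force: [0.6, -0.7, -1.6]
finger_gap: 0.488
```

Request:
drive_tool:
  rows:
    - [0,0.05,0,0]
    - [0,0.05,0,0]
    - [0,0.05,0,0]

```text
clock: 9.65
position: [0.5359, 0.177, 0.0544]
ee_rot: [0.0, 0.999, 0.037, 0.0]
wrist_force: [2.0, -2.6, -1.9]
finger_gap: 0.485
```

Request:
drive_tool:
  rows:
    - [0,0.05,0,0]
    - [0,0.05,0,0]
    - [0,0.05,0,0]

```text
clock: 9.95
position: [0.536, 0.1773, 0.0544]
ee_rot: [0.001, 0.999, 0.038, 0.0]
wrist_force: [2.4, -4.2, -0.7]
finger_gap: 0.484
```

It's touching one face (force +x, −y), so I'll move +x until both faces share the load.

Request:
drive_tool:
  rows:
    - [0.05,0,0,0]
    - [0.05,0,0,0]
    - [0.05,0,0,0]

```text
clock: 10.25
position: [0.5362, 0.1774, 0.0544]
ee_rot: [0.0, 0.999, 0.037, 0.0]
wrist_force: [1.5, -6.3, -1.0]
finger_gap: 0.484
```

Request:
drive_tool:
  rows:
    - [0.05,0.03,0,0]
    - [0.05,0.03,0,0]
    - [0.05,0.03,0,0]

```text
clock: 10.55
position: [0.5363, 0.1775, 0.0543]
ee_rot: [0.001, 0.999, 0.037, -0.0]
wrist_force: [1.8, -5.0, -0.5]
finger_gap: 0.488
```

Request:
drive_tool:
  rows:
    - [0.05,0,0,0]
    - [0.05,0,0,0]
    - [0.05,0,-0.04,0]
    - [0.05,0,-0.04,0]
    - [0.05,0,-0.04,0]

```text
clock: 11.05
position: [0.5364, 0.1775, 0.0542]
ee_rot: [0.001, 0.999, 0.037, -0.001]
wrist_force: [0.4, -5.7, 1.4]
finger_gap: 0.488
```

Request:
drive_tool:
  rows:
    - [0,0,0,0]
    - [0,0,0,0]
    - [0,0,0,0]
    - [0,0,0,0]
  fingers: 5.4

```text
clock: 11.45
position: [0.5368, 0.1788, 0.0539]
ee_rot: [-0.0, 0.999, 0.037, -0.0]
wrist_force: [-1.1, 0.1, 0.1]
finger_gap: 0.575
```

At release the reaction was purely −y (5.7 N), so both faces were touched. I'll rise and check.

Request:
drive_tool:
  rows:
    - [0,0,1,0]
    - [0,0,3,0]
    - [0,0,6,0]
    - [0,0,9,0]
    - [0,-2,10.6,6]
    - [2,-4,10.6,14]
    - [4,-4,10.6,22]
    - [6,-4,10.6,30]
    - [8,-4,10.6,38]
    - [9,-4,10.6,46]
    - [10,-4,10.6,54]
    - [10.4,-4,10.6,62]
  fingers: 5.6

```text
clock: 12.65
position: [0.6421, 0.1383, 0.1604]
ee_rot: [0.0, 0.836, 0.549, 0.001]
wrist_force: [-1.0, -0.2, 0.0]
finger_gap: 0.598
```

Request:
drive_tool:
  rows:
    - [0,0,0,8]
    - [0,0,0,16]
    - [0,0,0,24]
    - [0,0,0,28]
    - [0,0,0,28]
    - [0,0,0,28]
    - [0,0,0,28]
  fingers: 0

```text
clock: 13.35
position: [0.6411, 0.1383, 0.1602]
ee_rot: [0.0, 0.681, 0.733, 0.0]
wrist_force: [-0.7, 0.1, -0.2]
finger_gap: 0.034
```

```bash
cat > look.py <<'E'
from h import *
def comp(mask,uv):
    n,l,st,c=cv2.connectedComponentsWithStats(mask.astype(np.uint8))
    ys,xs=np.nonzero(l); i=np.argmin((xs-uv[0])**2+(ys-uv[1])**2); return l==l[ys[i],xs[i]]
def look(tag):
    o=get_obs();print(o["clock"],o["position"],o["wrist_force"],o["ee_rot"],o["finger_gap"],o["joint_positions"].round(2))
    F={n:grab_frame(n) for n in("side","top")}
    for n,f in F.items():
        C=cloud(f);hsv=cv2.cvtColor(f["image"],cv2.COLOR_RGB2HSV)
        near=lambda x,y,r:np.hypot(C[...,0]-x,C[...,1]-y)<r
        m=(hsv[...,1]<70)&(hsv[...,2]>90)&(abs(C[...,2]-.097)<.005)&near(.536,.178,.03)
        k=(f["image"].max(2)<60)&(abs(C[...,2]-.08)<.006)&near(.542,.087,.13)
        for nm,mm,h in(("cap",m,.097),("knob",k,.08)):
            v,u=np.nonzero(mm)
            if len(u): print(n,nm,len(u),onplane(f,np.c_[u,v],h).mean(0).round(4))
    a=cv2.resize(F["side"]["image"][85:215,180:310],(400,400));b=cv2.resize(F["top"]["image"][165:285,95:215],(400,400))
    cv2.imwrite("pics/%s.png"%tag,np.hstack([a,b])[...,::-1])
E
python3 -c "from look import *;look('rel')"
```

```text
13.35 [0.64107795 0.13825512 0.16020441] [-0.69862708  0.05598496 -0.19758561] [1.16032444e-04 6.80598427e-01 7.32656625e-01 1.95453568e-04] 0.03429090970682396 [0.11 0.42 1.39 0.   1.33 0.03]
side cap 106 [0.534  0.1742 0.097 ]
side knob 48 [0.6408 0.0926 0.08  ]
top cap 232 [0.5344 0.1775 0.097 ]
top knob 69 [0.6379 0.0978 0.08  ]
```

View pics/rel.png

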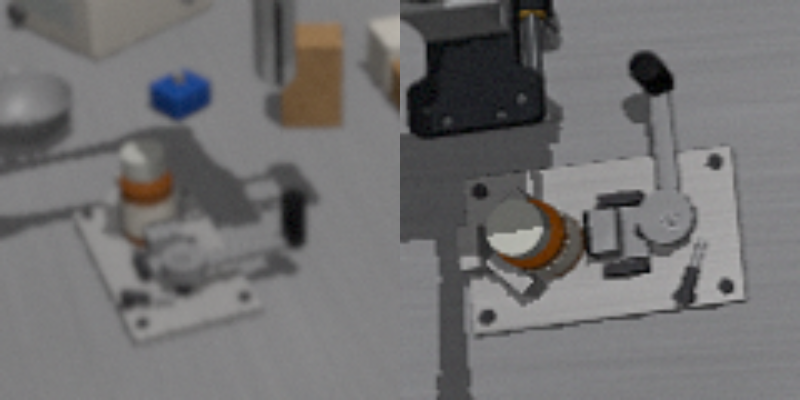

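The bottle stands upright in the V at right crop (520,240), with a gap to the jaw. The knob is untouched and the shut fingers are beyond it. I'll descend behind the knob and work out the arc.

Request:
drive_tool:
  rows:
    - [0,0,-3,0]
    - [0,0,-6,0]
    - [0,0,-9,0]
    - [0,0,-10.7,0]
    - [0,0,-10.7,0]
    - [0,0,-10.7,0]

```text
clock: 14.05
position: [0.6414, 0.1382, 0.0532]
ee_rot: [0.0, 0.68, 0.733, 0.0]
wrist_force: [0.8, 0.5, 0.6]
finger_gap: 0.005
```

```bash
python3 - <<'E'
from h import *
o=get_obs();p=o["position"];print(p,o["wrist_force"])
P=np.array([.542,.0872])
for q in range(0,126,5):
    a=np.radians(9.2-q); f=P+.1*np.array([np.cos(a),np.sin(a)])+.019*np.array([-np.sin(a),np.cos(a)])
    print(q,"pos cm",(f*100).round(2),"turn",round(9.2-q-4.2,1))
E
```

```text
[0.64136522 0.13823177 0.05316819] [0.81025228 0.47434996 0.62084248]
0 pos cm [63.77 12.19] turn 5.0
5 pos cm [64.03 11.35] turn -0.0
10 pos cm [64.23 10.48] turn -5.0
15 pos cm [64.34  9.6 ] turn -10.0
20 pos cm [64.38  8.71] turn -15.0
25 pos cm [64.34  7.83] turn -20.0
30 pos cm [64.22  6.95] turn -25.0
35 pos cm [64.03  6.08] turn -30.0
40 pos cm [63.76  5.23] turn -35.0
45 pos cm [63.42  4.41] turn -40.0
50 pos cm [63.01  3.62] turn -45.0
55 pos cm [62.53  2.88] turn -50.0
60 pos cm [61.99  2.17] turn -55.0
65 pos cm [61.39  1.52] turn -60.0
70 pos cm [60.74  0.92] turn -65.0
75 pos cm [60.03  0.38] turn -70.0
80 pos cm [59.28 -0.1 ] turn -75.0
85 pos cm [58.5  -0.51] turn -80.0
90 pos cm [57.67 -0.85] turn -85.0
95 pos cm [56.83 -1.11] turn -90.0
100 pos cm [55.96 -1.31] turn -95.0
105 pos cm [55.08 -1.42] turn -100.0
110 pos cm [54.19 -1.46] turn -105.0
115 pos cm [53.31 -1.42] turn -110.0
120 pos cm [52.43 -1.3 ] turn -115.0
125 pos cm [51.56 -1.11] turn -120.0
```

Request:
drive_tool:
  rows:
    - [0,-1,0,0]
    - [0,-1.6,0,0]
    - [0,-1.9,0,0]
    - [-0.05,-2.1,0,0]
    - [-0.1,-2.3,0,0]
    - [-0.1,-2.5,0,0]
    - [-0.05,-2.7,0,-1]
    - [0,-2.9,0,-2.5]
    - [0.05,-3.1,0,-3.5]
    - [0.1,-3.35,0,-5]
    - [0.1,-3.35,0,-5]

```text
clock: 15.15
position: [0.6425, 0.1049, 0.0533]
ee_rot: [0.0, 0.712, 0.702, 0.001]
wrist_force: [2.4, 4.3, 2.7]
finger_gap: 0.007
```

Request:
drive_tool:
  rows:
    - [0.06,-0.44,0,-2.5]
    - [0.11,-0.88,0,-5]
    - [0.14,-1.32,0,-7.5]
    - [0.15,-1.77,0,-10]
    - [0.14,-2.21,0,-12.5]
    - [0.11,-2.65,0,-15]

```text
clock: 15.75
position: [0.644, 0.0796, 0.0533]
ee_rot: [-0.0, 0.798, 0.603, 0.002]
wrist_force: [2.4, 7.6, 2.4]
finger_gap: 0.005
```

Request:
drive_tool:
  rows:
    - [-0.05,-0.44,0,-2.5]
    - [-0.12,-0.88,0,-5]
    - [-0.2,-1.32,0,-7.5]
    - [-0.31,-1.75,0,-10]

```text
clock: 16.15
position: [0.6412, 0.0622, 0.0532]
ee_rot: [-0.0, 0.848, 0.531, 0.002]
wrist_force: [2.7, 7.2, 2.4]
finger_gap: 0.001
```

Request:
drive_tool:
  rows:
    - [-0.13,-0.43,0,-2.5]
    - [-0.27,-0.85,0,-5]
    - [-0.44,-1.26,0,-7.5]
    - [-0.61,-1.67,0,-10]
    - [-0.81,-2.07,0,-12.5]
    - [-1.02,-2.46,0,-15]

```text
clock: 16.75
position: [0.6306, 0.0364, 0.0532]
ee_rot: [0.0, 0.909, 0.416, 0.001]
wrist_force: [3.1, 4.6, 2.6]
finger_gap: 0.006
```

Request:
drive_tool:
  rows:
    - [-0.24,-0.38,0,-2.5]
    - [-0.48,-0.74,0,-5]
    - [-0.75,-1.1,0,-7.5]
    - [-1.02,-1.45,0,-10]

```text
clock: 17.15
position: [0.6194, 0.0208, 0.0529]
ee_rot: [0.001, 0.942, 0.335, -0.0]
wrist_force: [1.4, 1.7, 1.8]
finger_gap: 0.007
```

Request:
drive_tool:
  rows:
    - [-0.3,-0.33,0,-2.5]
    - [-0.6,-0.65,0,-5]
    - [-0.92,-0.96,0,-7.5]
    - [-1.25,-1.25,0,-10]
    - [-1.25,-1.25,0,-10]
    - [-1.25,-1.25,0,-10]

```text
clock: 17.75
position: [0.6061, 0.0083, 0.0523]
ee_rot: [0.0, 0.967, 0.253, -0.001]
wrist_force: [0.2, 0.2, -0.9]
finger_gap: 0.005
```

```bash
python3 -c "from look import *;look('snap')"
```

```text
17.75 [0.60613023 0.00830459 0.05231077] [ 0.24303572  0.17570889 -0.93465891] [ 2.85882429e-04  9.67444876e-01  2.53078575e-01 -1.25142150e-03] 0.005235367481158966 [-0.1   0.44  1.65 -0.    1.05  0.96]
side cap 117 [0.5355 0.1746 0.097 ]
side knob 52 [ 0.5264 -0.0152  0.08  ]
top knob 79 [ 0.5233 -0.0105  0.08  ]
```

View pics/snap.png

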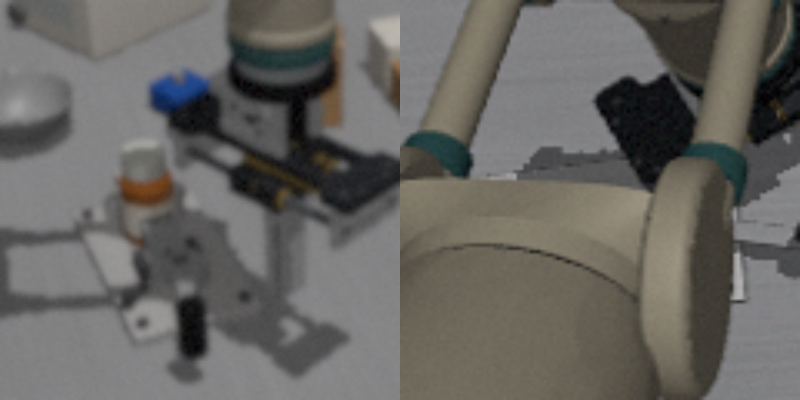

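The lever has snapped over, with the knob at left crop (192,325), around q≈1.91. I'll follow round the arc.

Request:
drive_tool:
  rows:
    - [-0.71,-0.54,0,-5]
    - [-1.46,-1.02,0,-10]
    - [-2.24,-1.43,0,-15]
    - [-3.07,-1.77,0,-20]
    - [-3.91,-2.03,0,-25]
    - [-4.78,-2.23,0,-30]
    - [-5.3,-2.3,0,-33]
    - [-5.3,-2.3,0,-33]
    - [-5.3,-2.3,0,-33]

```text
clock: 18.75
position: [0.5544, -0.014, 0.053]
ee_rot: [0.0, 0.999, -0.032, 0.0]
wrist_force: [-0.1, 0.2, -0.1]
finger_gap: 0.006
```

Request:
drive_tool:
  rows:
    - [-0.2,-0.01,0,-1.5]
    - [-0.4,-0.02,0,-2.5]
    - [-0.6,-0.03,0,-3.5]
    - [-0.8,-0.03,0,-5]
    - [-0.8,-0.03,0,-5]

```text
clock: 19.25
position: [0.5457, -0.0142, 0.0529]
ee_rot: [0.0, 0.997, -0.076, -0.0]
wrist_force: [0.4, -0.0, -0.1]
finger_gap: 0.01
```

Request:
drive_tool:
  rows:
    - [-0.15,0,0,-1]
    - [-0.3,0,0,-2]
    - [-0.4,0,0,-2]
    - [-0.4,0,0,-2]

```text
clock: 19.65
position: [0.542, -0.0142, 0.0529]
ee_rot: [0.0, 0.996, -0.093, -0.0]
wrist_force: [-0.2, 0.1, -0.3]
finger_gap: 0.006
```

Request:
drive_tool:
  rows:
    - [-0.1,0,0,-1]
    - [-0.2,0.01,0,-1]
    - [-0.2,0.01,0,-1]

```text
clock: 19.95
position: [0.5401, -0.0142, 0.0529]
ee_rot: [0.0, 0.995, -0.102, 0.0]
wrist_force: [0.3, -0.4, 0.2]
finger_gap: 0.006
```

Request:
drive_tool:
  rows:
    - [-0.1,0,0,-1]
    - [-0.2,0.01,0,-1]
    - [-0.2,0.01,0,-1]

```text
clock: 20.25
position: [0.5381, -0.0141, 0.0529]
ee_rot: [0.0, 0.994, -0.111, 0.0]
wrist_force: [0.9, -0.5, -0.8]
finger_gap: 0.005
```

Request:
drive_tool:
  rows:
    - [-0.1,0,0,-1]
    - [-0.2,0.02,0,-1]
    - [-0.2,0.02,0,-1]

```text
clock: 20.55
position: [0.5361, -0.0139, 0.0529]
ee_rot: [0.0, 0.993, -0.119, 0.0]
wrist_force: [0.3, -1.6, 0.5]
finger_gap: 0.005
```

Request:
drive_tool:
  rows:
    - [-0.1,0.01,0,-1]
    - [-0.2,0.02,0,-1]
    - [-0.2,0.02,0,-1]

```text
clock: 20.85
position: [0.5341, -0.0138, 0.0529]
ee_rot: [0.0, 0.992, -0.128, 0.0]
wrist_force: [-0.5, -0.2, -0.6]
finger_gap: 0.004
```

Request:
drive_tool:
  rows:
    - [-0.1,0.01,0,-1]
    - [-0.15,0.02,0,-1]
    - [-0.15,0.02,0,-1]

```text
clock: 21.15
position: [0.5327, -0.0136, 0.0529]
ee_rot: [0.0, 0.991, -0.137, 0.0]
wrist_force: [1.3, -2.6, 1.0]
finger_gap: 0.006
```

Request:
drive_tool:
  rows:
    - [-0.1,0.01,0,-1]
    - [-0.15,0.03,0,-1]
    - [-0.15,0.03,0,-1]

```text
clock: 21.45
position: [0.5312, -0.0133, 0.0529]
ee_rot: [0.0, 0.989, -0.145, 0.0]
wrist_force: [2.1, -2.5, 0.2]
finger_gap: 0.004
```

```bash
python3 -c "from look import *;look('p1')"
```

```text
21.45 [ 0.53115078 -0.01330029  0.05294294] [ 2.10985512 -2.54484014  0.2378845 ] [ 1.71146590e-04  9.89368840e-01 -1.45427861e-01  8.21772031e-05] 0.004114940348247032 [-0.16  0.34  1.82 -0.    0.97  1.71]
side cap 74 [0.5295 0.1758 0.097 ]
side knob 55 [ 0.5101 -0.0114  0.08  ]
top cap 27 [0.5411 0.1909 0.097 ]
top knob 2 [ 0.5017 -0.0126  0.08  ]
```

Request:
drive_tool:
  rows:
    - [-0.05,0.02,0,0]
    - [-0.05,0.02,0,0]
    - [-0.05,0.02,0,0]

```text
clock: 21.85
position: [0.5307, -0.013, 0.0529]
ee_rot: [0.0, 0.989, -0.145, 0.0]
wrist_force: [0.8, -3.2, 0.7]
finger_gap: 0.001
```

Request:
drive_tool:
  rows:
    - [-0.05,0.02,0,0]
    - [-0.05,0.02,0,0]
    - [-0.05,0.02,0,0]

```text
clock: 22.15
position: [0.5301, -0.0128, 0.0529]
ee_rot: [0.0, 0.989, -0.145, -0.0]
wrist_force: [0.5, -2.2, 0.8]
finger_gap: 0.007
```

Request:
drive_tool:
  rows:
    - [-0.05,0.01,0,0]
    - [-0.1,0.02,0,0]
    - [-0.1,0.02,0,0]

```text
clock: 22.45
position: [0.5297, -0.0126, 0.053]
ee_rot: [0.0, 0.989, -0.145, 0.001]
wrist_force: [2.1, -3.0, -0.1]
finger_gap: 0.005
```

Request:
drive_tool:
  rows:
    - [-0.05,0.01,0,0]
    - [-0.1,0.02,0,0]
    - [-0.1,0.02,0,0]

```text
clock: 22.75
position: [0.5297, -0.0126, 0.053]
ee_rot: [0.0, 0.989, -0.145, 0.002]
wrist_force: [5.3, -3.8, -2.1]
finger_gap: 0.004
```

That's the stop: no more motion and the force is climbing. I'll press on up to about 12 N.

Request:
drive_tool:
  rows:
    - [-0.05,0.01,0,0]
    - [-0.1,0.02,0,0]
    - [-0.1,0.02,0,0]

```text
clock: 23.05
position: [0.5296, -0.0126, 0.0531]
ee_rot: [0.0, 0.989, -0.145, 0.002]
wrist_force: [5.5, -3.6, -3.2]
finger_gap: 0.006
```

Request:
drive_tool:
  rows:
    - [-0.05,0.01,0,0]
    - [-0.05,0.01,0,0]
    - [-0.05,0.01,0,0]

```text
clock: 23.35
position: [0.5297, -0.0126, 0.0532]
ee_rot: [0.0, 0.989, -0.145, 0.003]
wrist_force: [7.8, -4.5, -4.8]
finger_gap: 0.006
```

Request:
drive_tool:
  rows:
    - [-0.05,0.01,-0.02,0]
    - [-0.05,0.01,-0.02,0]
    - [-0.05,0.01,-0.02,0]

```text
clock: 23.65
position: [0.5296, -0.0126, 0.0531]
ee_rot: [0.0, 0.989, -0.145, 0.003]
wrist_force: [8.4, -3.9, -3.0]
finger_gap: 0.002
```

Request:
drive_tool:
  rows:
    - [-0.03,0.01,-0.02,0]
    - [-0.03,0.01,-0.02,0]
    - [-0.03,0.01,-0.02,0]

```text
clock: 23.95
position: [0.5296, -0.0126, 0.0531]
ee_rot: [0.0, 0.989, -0.145, 0.004]
wrist_force: [8.4, -4.2, -3.1]
finger_gap: 0.0
```

Tangential force is about 9.3 N, so a little more is needed.

Request:
drive_tool:
  rows:
    - [-0.05,0.01,-0.01,0]
    - [-0.05,0.01,-0.01,0]
    - [-0.05,0.01,-0.01,0]

```text
clock: 24.25
position: [0.5296, -0.0126, 0.0531]
ee_rot: [0.0, 0.989, -0.145, 0.004]
wrist_force: [7.6, -4.1, -3.1]
finger_gap: 0.006
```

Request:
drive_tool:
  rows:
    - [-0.03,0.01,-0.01,0]
    - [-0.03,0.01,-0.01,0]
    - [-0.03,0.01,-0.01,0]

```text
clock: 24.55
position: [0.5296, -0.0126, 0.0531]
ee_rot: [0.0, 0.989, -0.145, 0.005]
wrist_force: [8.3, -3.7, -2.2]
finger_gap: 0.004
```

Request:
drive_tool:
  rows:
    - [-0.06,0.02,0,0]
    - [-0.06,0.02,0,0]
    - [-0.06,0.02,0,0]

```text
clock: 24.85
position: [0.5296, -0.0126, 0.0532]
ee_rot: [0.0, 0.989, -0.145, 0.005]
wrist_force: [9.0, -5.0, -4.2]
finger_gap: 0.001
```

Request:
drive_tool:
  rows:
    - [0,0,0,0]
    - [0,0,0,0]

```text
clock: 25.05
position: [0.5296, -0.0126, 0.0531]
ee_rot: [0.0, 0.989, -0.145, 0.005]
wrist_force: [9.8, -4.7, -4.5]
finger_gap: 0.006
```

Request:
drive_tool:
  rows:
    - [-0.05,0.01,0,0]
    - [-0.05,0.01,0,0]
    - [-0.05,0.01,0,0]
    - [-0.05,0.01,0,0]

```text
clock: 25.45
position: [0.5296, -0.0126, 0.0532]
ee_rot: [0.0, 0.989, -0.145, 0.006]
wrist_force: [10.7, -4.3, -4.9]
finger_gap: 0.005
```

Request:
drive_tool:
  rows:
    - [0,0,0,0]
    - [0,0,0,0]

```text
clock: 25.65
position: [0.5296, -0.0126, 0.0532]
ee_rot: [0.0, 0.989, -0.145, 0.006]
wrist_force: [11.1, -4.7, -5.4]
finger_gap: 0.006
```

The lever is pressed home at about 12 N. I'll back off along the reverse tangent, rise, retreat and check.

Request:
drive_tool:
  rows:
    - [0.2,-0.06,0,0]
    - [0.5,-0.15,0,0]
    - [1.2,-0.4,0,0]
    - [2.5,-0.8,0,0]
    - [4,-1.3,0,0]
    - [4,-1.3,2,0]
    - [4,-1.3,5,0]
    - [4,-2,9,0]
    - [4,-6,12,0]
    - [4,-10,14,0]
    - [4,-14,14,0]
    - [4,-18,14,0]

```text
clock: 26.85
position: [0.5642, -0.1925, 0.1931]
ee_rot: [-0.0, 0.989, -0.145, 0.0]
wrist_force: [0.3, -0.8, -1.4]
finger_gap: 0.004
```

Request:
drive_tool:
  rows:
    - [0,-4,0,0]
    - [0,-8,0,0]
    - [0,-12,0,0]
    - [0,-16,0,0]
    - [0,-16,0,0]
    - [0,-16,0,0]

```text
clock: 27.45
position: [0.5636, -0.3515, 0.1911]
ee_rot: [-0.001, 0.989, -0.146, -0.001]
wrist_force: [0.1, 0.1, 0.6]
finger_gap: -0.0
```

```bash
python3 - <<'E'
from look import *
look('end')
P=np.array([.542,.0872])
for k in((.5264,-.0152),(.5101,-.0114)): print(np.degrees(np.arctan2(k[1]-P[1],k[0]-P[0])))
E
```

```text
27.45 [ 0.56355933 -0.35145192  0.19112355] [0.12845187 0.05516091 0.62186336] [-0.00124194  0.98924388 -0.14626642 -0.00106562] -9.909177122057029e-05 [-0.66  0.42  1.32  0.    1.4   1.2 ]
side cap 114 [0.5351 0.1746 0.097 ]
side knob 48 [ 0.5095 -0.0127  0.08  ]
top cap 235 [0.5345 0.1772 0.097 ]
top knob 74 [ 0.5088 -0.0071  0.08  ]
-98.66205225322561
-107.92791976200726
```

View pics/end.png

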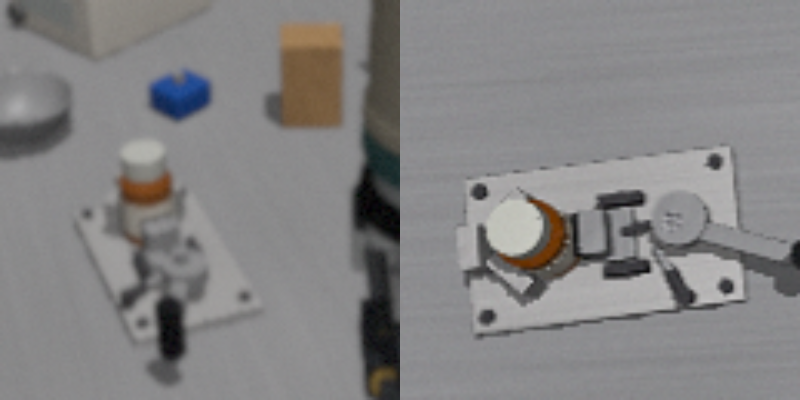

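The lever sits at about −108.8°, or q≈2.05–2.06, against its stop. The jaw is on the bottle and the bottle is upright. One quick numeric check of the other bottles, then hand in.

```bash
python3 - <<'E'
from look import *
from bench import close_job
f=grab_frame("side");C=cloud(f)
for n,h,x,y in(("slim",.1,.485,-.262),("jar",.066,.613,-.275)):
    m=(abs(C[...,2]-h)<.006)&(np.hypot(C[...,0]-x,C[...,1]-y)<.04);v,u=np.nonzero(m);print(n,len(u),onplane(f,np.c_[u,v],h).mean(0).round(4))
print(get_obs()["wrist_force"]);print(close_job())
E
```

```text
slim 162 [ 0.485  -0.2634  0.1   ]
jar 469 [ 0.6122 -0.2774  0.066 ]
[-0.93867726  0.05665754  0.03386771]
the job is handed in; nothing more can be done
None
```

The middle-sized bottle is clamped upright in the fixture with the lever on its stop, and the job was handed in after about 27.5 s. Handing in gives no verdict.

**What I did**
- **Bottle:** I set it down about 4 mm short of home and slid it lightly into the V. It met one face first, so I shifted it about 1.5 mm sideways. At release the push-back was about 5.7 N, straight out of the V, so it was on both faces.
- **Lever:** I pushed it round with shut fingers at about 8 N. It snapped over past dead centre, and I pressed it onto its stop with about 12 N along its path. The highest total force I read was about 13 N, against the 18 N limit. Forces were read only at the end of each move, so a short peak in between would not show.

**Last checks**
- **Clamp:** The lever is at about 2.06 rad with the bar at the stop peg. The jaw is against the bottle, and the bottle is upright. The robot is clear and touching nothing.
- **Other bottles:** The slim bottle and the wide jar are within about 1.5 mm of where they started, which is camera noise.
- **Disagreements:** The two cameras differed by 2–3 mm in y for the bottles and fixture, and by 5–8 mm for the knob, so I averaged them. While pressing, I also read a downward force of about 5 N, which I put down to friction on the knob.

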